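Slide a spring probe to the stop and hold it for a reading

ROBOT

A 7-joint arm with a two-finger parallel gripper is mounted at the origin on a cart in front of the work surface, level with it; the furniture and walls round the work are solid. World frame = base frame: x ahead of the robot, y to its left, z up, the work surface at z = 0. Lengths are in m, angles in rad, forces in N, time in s.
With the tool pointing down it reaches from about 0.425 to 1.025 m from the base axis. Payload 9.4 kg.
Tool frame: the origin (TCP) lies midway between the tips of the shut fingers; the grasp point (between the pads) lies 19 mm behind it (manip.grasp_offset is the distance from the TCP to the grasp point, in m); x points along the fingers, y is the direction in which the jaws open and shut, and the axes are right-handed (so a half turn about x gives the same grasp; the last joint's range is limited). The gripper opens to 93 mm and grips with 3 to 60 N. Pads are 15 mm wide; open, the fingers measure 128 mm over their backs; the gripper's body (75 mm by 188 mm) begins 65 mm behind the grasp point.
Start: joints at [1.159, 0.599, -0.003, 1.599, 0.002, 0.943, -0.08], TCP at [0.238, -0.685, 0.219] pointing down, gripper open.
Joint ranges: [-2.57, 2.57], [-0.35, 1.97], [-1.29, 1.29], [0.11, 2.56], [-1.05, 4.19], [0.11, 1.86], [-2.63, 2.63]. Speed limits (rad/s): [2.22, 2.22, 3.01, 3.01, 3.14, 3.14, 3.14].

INTERFACE

Orientations are given as [roll, pitch, yaw] about the fixed x, y, z axes, in that order (R = Rz(yaw) Ry(pitch) Rx(roll)).
In Python, from station import manip, read_camera, ticket gives the robot as it stands.
- The arm moves only by the shell command python3 -m crank 'ROWS' [FORCE]. ROWS is a JSON object of lists of equal length, an entry for each row: "offset": the shift along the tool's x, y, z in cm, a list of three; "rotation": the turn, a rotation vector about the tool's x, y, z in degrees, a list of three; "claw": the opening, from 0 (shut) to 1 (fully open). A call has 1 to 8 rows; each row is the pose to reach, as a shift and turn from the pose commanded when the call began, along the tool's axes at that moment; what a row does not reach only later rows make up. A row lasts 1/12 s, in which the tool goes at most 41.7 mm and 7.16 degrees, less where a joint would pass 70% of its speed; a pose out of reach is approached as far as the arm can. A call with a gripper value outside its range is refused whole. The fingers move at their own pace and stop on an object; FORCE is the grip in N (left out, the last holds). Time passes only in rows, so rows that repeat a pose let the fingers close. It gives the time, the measured TCP pose, the force and the opening at its end, in the units of the state.
- manip.get_obs(): the state, without advancing time (a new reading comes with each control period).
- read_camera(name): name is "side" or "top" or "wrist"; returns a dict with "color" (480x640x3 uint8, red, green, blue), "mtx" (3x3 intrinsics, pixels), "R" (3x3) and "t" (3): a world point X has camera coordinates R X + t; the wrist camera has in their place "T_tool_cam" (4x4, takes a point from camera to tool coordinates, whose origin is the TCP and whose axes are the tool frame's). Camera axes: x right, y down, z forward; pixel columns grow to the right and rows downward; lengths in m; the calibration is good to about 2 mm. A picture is of the moment at which its call begins: read the wrist's pose just before it. There is no depth.
- ticket.hand_in(): hands the job in, once; it reports no verdict.
The state is a dict: "clock": time; "qpos": joint angles; "qvel": joint speeds; "tau": joint torques, N m; "tcp_pos": TCP position; "tool_rot": TCP orientation; "force": force on the tool from outside, world axes, zero at the start; "moment": the same for the moment, N m; "width": finger opening in m.
Only numpy, scipy, OpenCV 4.12 (cv2) and the standard library are available. Lean on these libraries where they do the work, as an engineer would, in place of code of your own. Each camera call takes 0.05 s, during which the arm holds its last target. There are 200 camera calls.

TASK

Take the probe out of its holder and, holding it square to the sloping plate, set its brass foot on the red line at least 2 cm above the yellow stop bar with only light pressure. Keeping the foot lightly on the plate, slide it slowly down the red line until you feel the stop bar, without hitting the stop hard. Finish while still holding it there for a reading: foot pushed gently against the stop and on the line, probe square to the plate, spring foot pressed in about half way, everything else left where it is.

Things in the scene. Friction and masses are not known exactly. Their poses are not given: they have to be found in the camera images.
- probe: Spring probe, loose, 0.18 kg. Origin on its axis at the foot's end when the foot is out; z runs along the axis to the top at 130 mm. Black round grip with orange rings, 30 mm diameter, z = 50 to 130 mm (its bottom shoulder rests on the holder); steel stem, 18 mm diameter, z = 20 to 50; brass foot, 12 mm diameter, z = 0 to 20. Any yaw serves. Starts upright in the holder.
- foot_ball (a point): Centre of the ball end (radius 6 mm) of the brass foot, on the probe's axis; 6 mm above the probe's origin when the foot is out, and moves with the foot.
- probe_foot (a joint): Spring travel of the brass foot into the stem along the probe's axis: 0 = fully out, 0.008 = fully in (m). It takes 2 N to start it, 0.6 N more per mm, so about 4.4 N half way in (4 mm).
- holder: Grey block 70 x 70 x 52 mm, fixed to the table, with an upright hole of 21 mm through its middle in which the probe's stem stands. Origin at the centre of its underside.
- test_plate: Steel plate 140 x 100 mm on a blue stand, fixed to the table, sloping 15 degrees. Origin at the centre of its upper face, about 55 mm above the table; x runs up the slope along the red line (the line is y = 0), z is square to the face. The plate's upper face spans x = -70 to 70 mm, y = -50 to 50 mm.
- stop_bar: Yellow bar across the red line, 14 mm along x, 90 along y, 9 high, clamped by two dark screws (15 mm high, 34 mm either side of the line) at a varying place. Origin on the plate's face, in the middle of the bar's upper-slope side; axes as the plate's; the bar lies on the -x side. The foot's ball centre is at x = 6, z = 6 mm here when it bears on plate and stop.
- tape_measure: Black tape measure, 62 x 75 x 35 mm, loose bystander; origin at the centre of its underside.
- red_tin: Red tin, 71 mm diameter, 102 mm tall, loose bystander; origin at the centre of its underside.
- bearing: Ball bearing, 52 mm diameter, 15 mm high, loose bystander; origin at the centre of its underside.
Mind the look-alikes: they are no part of the job. Of the things that look like the probe, the smallest one is meant.

How it is judged:
By the outcome, as a careful person would: the job done as asked, in the order asked, and still so for the second after the job is handed in, while the arm keeps its last pose, push and grip.
It also fails if it takes over 54 s, if anything falls off the work surface, if the arm or the gripper's body presses on something with over 40 N, if the wrist force passes 120 N, or if a joint passes its speed limit or range.

## Working session

There is one attempt and no reset: what is moved stays moved. The work goes in short steps, Python scripts to look and compute and a shell command to move; the robot and the scene stay as the last step left them, time stands still between calls to the robot, and variables do not carry over. Pictures are saved under pics/ and viewed, about 8 in all and at most 12, crops included, and the job is handed in when it is done.

```bash
ls; mkdir -p pics
python3 - <<'E'
from station import manip, read_camera
import cv2
print(manip.get_obs(), manip.grasp_offset)
for n in("side","top"):
    c=read_camera(n); cv2.imwrite(f"pics/{n}0.png",c["color"][:,:,::-1]); print(n,c["mtx"].tolist(),c["R"].tolist(),c["t"].tolist())
E
```

```text
pics
{'clock': 0.0, 'qpos': array([ 1.15932168,  0.60009766, -0.00256997,  1.6001026 ,  0.00181582,
        0.94289105, -0.07977969]), 'qvel': array([-0.00196219, -0.00079796,  0.00016281,  0.00026554,  0.00267388,
       -0.00256539, -0.00056479]), 'tau': array([-2.42921988e-04, -7.65059638e+01,  1.49721488e+00, -2.52344602e+01,
       -5.24154562e-02,  1.69429817e-02,  1.11872923e-04]), 'tcp_pos': array([ 0.23804454, -0.6843077 ,  0.21778916]), 'tool_rot': array([-1.47995256,  1.56929988,  1.99652489]), 'force': array([ 0.39732581, -0.79926298,  0.02748442]), 'moment': array([-0.012541  , -0.01701769,  0.05231   ]), 'width': 0.09268322646668682} 0.0188
side [[504.6297618481282, 0.0, 320.2818374440845], [0.0, 504.6297618481282, 232.49878350796715], [0.0, 0.0, 1.0]] [[-0.9723882059168556, -0.2332010916100971, 0.008855950861320632], [-0.2049066348408548, 0.83501543875514, -0.5106490850268482], [0.11168906836389873, -0.49836379073165, -0.8597436153270255]] [0.5448702840571014, 0.08306063901384998, 1.1305734371873042]
top [[502.73068974805375, 0.0, 321.4432900669148], [0.0, 502.73068974805375, 234.67771199860778], [0.0, 0.0, 1.0]] [[-0.01892421548875993, -0.9997774477474292, 0.009323574624104726], [-0.9911458351630101, 0.017533437062621133, -0.13161501443144846], [0.1314222489046442, -0.011731733052169856, -0.9912570599660003]] [0.07479915381099002, 0.5325428253968257, 0.8991427907368837]
```

View pics/side0.png

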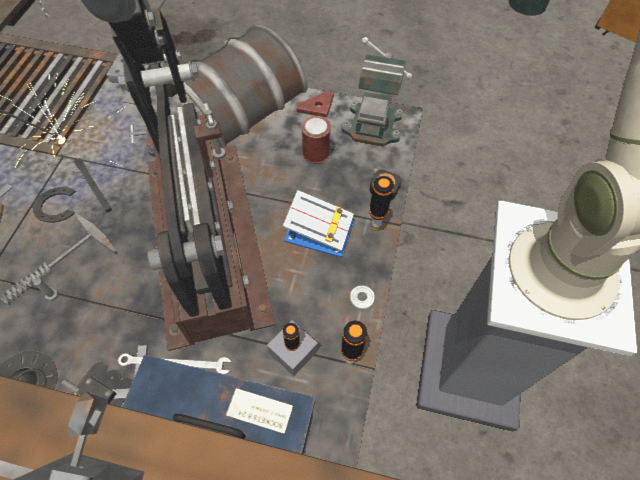

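View pics/top0.png

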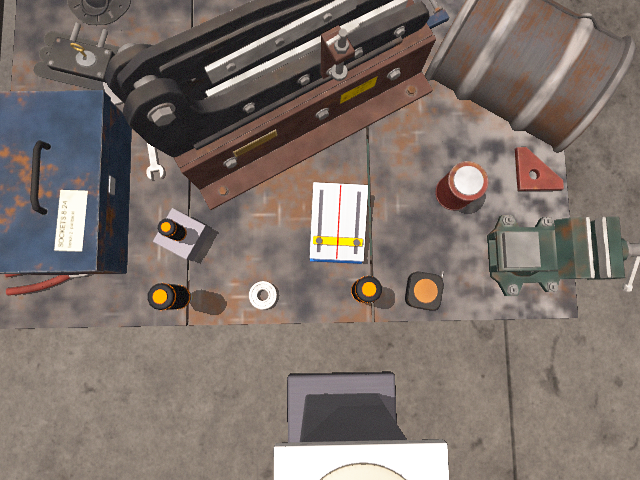

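The side view shows the probe in its holder near (291,335) and the plate near (320,222). In the top view they are near (172,230) and (340,222). There are two look-alikes and the other loose objects nearby. Next I'll enlarge both.

Run:
```python
import cv2,numpy as np
t=cv2.imread("pics/top0.png");s=cv2.imread("pics/side0.png")
f=lambda im,x,y,w,h,k:cv2.resize(im[y:y+h,x:x+w],None,fx=k,fy=k,interpolation=cv2.INTER_CUBIC)
a=f(t,300,175,80,100,5);b=f(t,145,200,80,100,5)  #400x500 each
cv2.imwrite("pics/c1.png",np.hstack([a,b]))
a=f(s,275,180,90,84,4.4);b=f(s,255,310,90,84,4.4)
cv2.imwrite("pics/c2.png",np.hstack([a,b]))
```

```text
(no output)
```

View pics/c1.png

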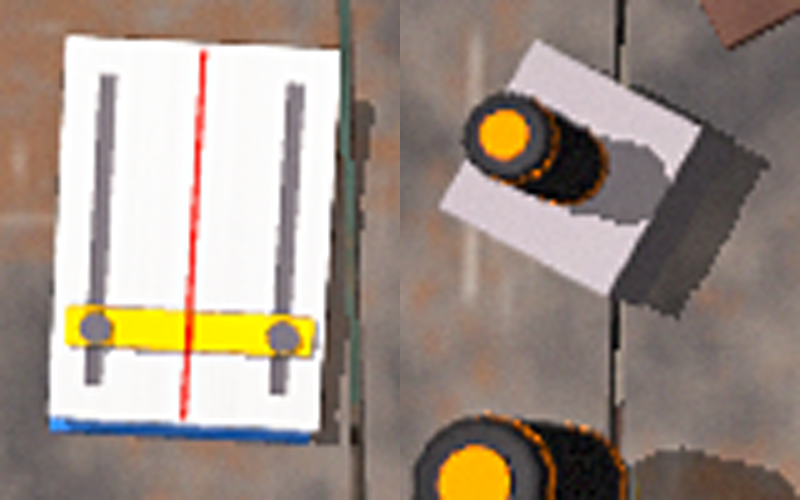

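View pics/c2.png

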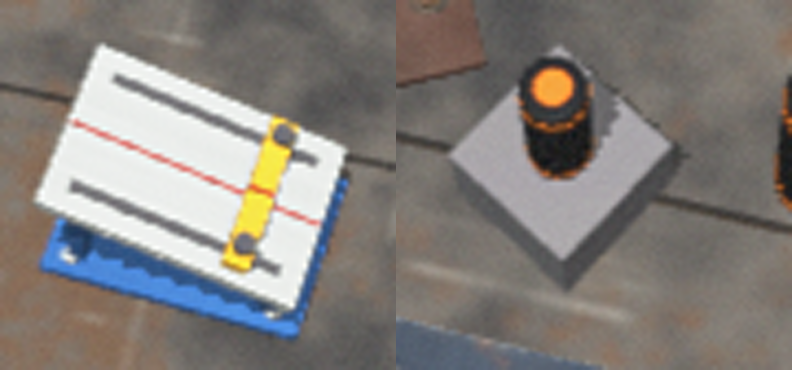

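```bash
cat > h.py <<'E'
import numpy as np
from scipy.spatial.transform import Rotation as Rn
from scipy.optimize import least_squares
from station import manip, read_camera
def proj(c,X):
    p=(np.asarray(c["R"])@np.atleast_2d(X).T).T+np.asarray(c["t"]); q=p@np.asarray(c["mtx"]).T
    return q[:,:2]/q[:,2:]
def Rplate(yaw): return Rn.from_euler("ZY",[yaw,-np.radians(15)]).as_matrix()
E
python3 - <<'E'
from h import *
ct,cs=read_camera("top"),read_camera("side")
T=lambda L:np.array(L)/5-.4+[300,175]
S=lambda L:np.array(L)/4.4-.4+[275,180]
L=[[.07,.05,0],[.07,-.05,0],[-.07,-.05,0],[-.07,.05,0]]; L=np.array(L)
pt=T([[66,37],[341,51],[320,430],[51,418]]); ps=S([[36,203],[100,44],[346,150],[292,312]])
def res(p,L,R,pt,ps,z=None):
    X=L@R(p[3]).T+p[:3]
    return np.r_[(proj(ct,X)-pt).ravel(),(proj(cs,X)-ps).ravel()]
r=least_squares(res,[.6,0,.055,0],args=(L,Rplate,pt,ps)); print("plate",r.x,np.degrees(r.x[3]),np.round(r.fun,1)); P=r.x
# each camera alone, z fixed
for k in(0,1):
    q=least_squares(lambda p:res(np.r_[p[:2],.055,p[2]],L,Rplate,pt,ps)[8*k:8*k+8],[.6,0,0]);print("alone",k,q.x,q.cost)
Rp=Rplate(P[3])
# bar upper edge of top face: x=b,z=.009; ends y=+-45mm (middle avg)
bt=T([[66,306],[316,318]]);bs=S([[224,262],[276,118]])
f=lambda b:res(np.r_[P],np.array([[b[0],.045,.009],[b[0],-.045,.009]]),Rplate,bt,bs)
q=least_squares(f,[-.03]);print("bar",q.x,np.round(q.fun,1))
for sl in (slice(0,4),slice(4,8)):
  print(least_squares(lambda b:f(b)[sl],[-.03]).x)
# holder
T2=lambda L:(np.array(L)-[400,0])/5-.4+[145,200]
S2=lambda L:(np.array(L)-[396,0])/4.4-.4+[255,310]
h=.035;H=np.array([[h,h,.052],[h,-h,.052],[-h,-h,.052],[-h,h,.052]])
Rz=lambda a:Rn.from_euler("z",a).as_matrix()
ht=T2([[540,40],[702,127],[612,296],[440,207]]);hs=S2([[448,157],[556,45],[678,148],[568,260]])
for sh in range(4):
  q=least_squares(lambda p:res([p[0],p[1],0,p[2]],H,Rz,ht,np.roll(hs,2*sh) if 0 else np.roll(hs,sh,axis=0)),[.6,.3,.5])
  print("holder",q.x,np.degrees(q.x[2]),q.cost)
  if q.cost<30: print(np.round(q.fun,1))
q=least_squares(lambda p:np.r_[(proj(ct,[p])-T2([[503,135]])).ravel(),(proj(cs,[p])-S2([[553,86]])).ravel()],[.6,.3,.1]);print("probe top",q.x,q.fun)
o=manip.get_obs();print(o["clock"],Rn.from_euler("xyz",o["tool_rot"]).as_matrix())
E
```

```text
plate [ 0.55539698  0.03354477  0.05108589 -0.06570347] -3.7645315172468643 [ 0.2 -0.1  0.2 -0.3 -0.1 -0.2 -0.3 -0.3  0.   0.1  0.1  0.5  0.3  0.1
  0.6 -0.4]
alone 0 [ 0.5543411   0.03373913 -0.06241126] 0.1464742592373066
alone 1 [ 0.5554879   0.03583461 -0.07132994] 0.26923013128155543
bar [-0.02742162] [ 0.4  0.  -0.3 -0.   0.1  0.1 -0.2  0.1]
[-0.02740211]
[-0.02745065]
holder [ 0.53899018  0.3242256  -0.49355257] -28.27847910365649 2.2142078350385517
[-0.9  0.   0.3 -0.1 -0.5  0.2  0.1  0.4  0.6 -0.3  0.7 -0.2 -1.  -0.9
 -0.6  0.2]
holder [0.53890099 0.32392862 0.21926413] 12.562909132978028 1617.4917103056944
holder [ 0.53939102  0.32252864 -0.58144987] -33.31462369747413 5068.854800469875
holder [ 0.5393464   0.32392146 -1.20727008] -69.17148058806708 1568.272283002775
probe top [0.53906695 0.32473908 0.13457414] [ 0.00299893 -0.23451352  0.24432293  0.07725213]
0.2 [[-4.50823345e-04  3.28641851e-01 -9.44454515e-01]
 [ 8.34901931e-04 -9.44454158e-01 -3.28642125e-01]
 [-9.99999550e-01 -9.36686441e-04  1.51398266e-04]]
```

Run:
```python
from h import *
ct,cs=read_camera("top"),read_camera("side")
for n,a,b in [("toolbox near-right lid",(104,272),(313,397)),("look-alike by holder",(159,297),(354,329)),("look-alike by plate",(367,290),(384,183)),("tin top",(469,180),(317,126)),("toolbox far-right lid",(104,93),(142,356))]:
  q=least_squares(lambda p:np.r_[(proj(ct,[p])-a).ravel(),(proj(cs,[p])-b).ravel()],[.6,.3,.1]);print(n,q.x.round(3),q.fun.round(1))
```

```text
toolbox near-right lid [0.469 0.428 0.122] [ 0.  -1.6  1.6  0.4]
look-alike by holder [0.424 0.316 0.186] [-0.  -1.4  1.5  0.4]
look-alike by plate [ 0.428 -0.002  0.184] [ 0.  -0.7  0.8  0.2]
tin top [ 0.618 -0.196  0.097] [-0.   0.4 -0.5 -0.2]
toolbox far-right lid [0.776 0.434 0.135] [ 0.1 -1.9  1.8  0.9]
```

```bash
cat >> h.py <<'E'
def cur():
    o=manip.get_obs(); return o,np.array(o["tcp_pos"]),Rn.from_euler("xyz",o["tool_rot"]).as_matrix()
def goal(p,R=None):
    "offset cm and rotvec deg in tool axes, to TCP p, orientation R"
    o,t,Rc=cur(); off=Rc.T@(np.array(p)-t)*100
    rv=np.zeros(3) if R is None else np.degrees(Rn.from_matrix(Rc.T@R).as_rotvec())
    print("off",off.round(2),"n",np.linalg.norm(off/4.17).round(1),"rot",rv.round(2)); return off,rv
E
python3 - <<'E'
from h import *
goal([.5,-.2,.30])
print(read_camera("wrist")["T_tool_cam"])
E
```

```text
off [ -8.15 -37.17 -40.66] n 13.4 rot [0. 0. 0.]
[[ 1.34739901e-06 -2.73530829e-01  9.61863237e-01 -1.65407835e-01]
 [ 9.99999899e-01  4.31661448e-04  1.21353338e-04  7.57433162e-04]
 [-4.48393157e-04  9.61863140e-01  2.73530802e-01 -7.65651727e-02]
 [ 0.00000000e+00  0.00000000e+00  0.00000000e+00  1.00000000e+00]]
```

```bash
python3 -m crank '{"offset":[[-8,-36,-40],[-8,-36,-40],[-8,-36,-40],[-8,-36,-40],[-8,-36,-40],[-8,-36,-40],[-8,-36,-40],[-8,-36,-40]],"rotation":[[0,0,0],[0,0,0],[0,0,0],[0,0,0],[0,0,0],[0,0,0],[0,0,0],[0,0,0]],"claw":[1,1,1,1,1,1,1,1]}' 30
python3 - <<'E'
from h import *
o,t,R=cur(); print(t,R.round(3).tolist(),o["qpos"].round(2))
c=read_camera("top");c2=read_camera("side");print(proj(c,[[.61,.35,.27],[.63,.36,.25],[.65,.35,.3]]),proj(c2,[[.61,.35,.27],[.63,.36,.25],[.65,.35,.3]]))
goal([.5,-.2,.30]);goal([.539,.3245,.26])
E
```

```text
clock: 1.02
tcp_pos: [0.3978, -0.3941, 0.2681]
tool_rot: [1.998, 1.57, -0.809]
force: [1.1, 0.0, 0.8]
width: 0.0932
[ 0.39781467 -0.39411099  0.26813635] [[0.0, 0.328, -0.945], [-0.0, -0.945, -0.328], [-1.0, 0.0, -0.0]] [ 0.71  0.35 -0.04  1.92  0.02  0.87 -0.58]
[[119.55281546 162.59274911]
 [118.45577815 153.07913803]
 [111.96607873 127.92514959]] [[239.04896706 304.13267597]
 [226.76678683 311.89958755]
 [211.51203648 290.71948696]]
off [ -3.05 -14.55 -15.67] n 5.2 rot [0. 0. 0.]
off [  1.03 -62.61 -37.03] n 17.4 rot [0. 0. 0.]
```

```bash
python3 -m crank '{"offset":[[-2,-62,-37],[-2,-62,-37],[-2,-62,-37],[-2,-62,-37],[-2,-62,-37],[-2,-62,-37],[-2,-62,-37],[-2,-62,-37]],"rotation":[[-55,0,0],[-55,0,0],[-55,0,0],[-55,0,0],[-55,0,0],[-55,0,0],[-55,0,0],[-55,0,0]],"claw":[1,1,1,1,1,1,1,1]}' 30
cat >> h.py <<'E'
def Rdown(yaw): # tool x down, tool y at yaw (rad)
    x=np.array([0,0,-1.]);y=np.array([np.cos(yaw),np.sin(yaw),0]);return np.c_[x,y,np.cross(x,y)]
E
python3 - <<'E'
from h import *
o,t,R=cur(); print(t,R.round(3).tolist(),o["qpos"].round(2))
goal([.539,.3245,.27],Rdown(np.radians(86)))
E
```

```text
clock: 1.78
tcp_pos: [0.4645, -0.0681, 0.2772]
tool_rot: [1.358, 1.57, -0.483]
force: [0.7, -0.1, 0.7]
width: 0.0929
[ 0.46448926 -0.06811915  0.27721198] [[0.001, 0.964, -0.267], [-0.0, -0.267, -0.964], [-1.0, 0.001, 0.0]] [ 0.34  0.24 -0.39  2.08  0.12  0.85 -0.39]
off [  0.71  -3.29 -39.83] n 9.6 rot [-1.0147e+02  5.0000e-02 -2.0000e-02]
```

```bash
python3 -m crank '{"offset":[[0.5,-3.3,-40],[0.5,-3.3,-40],[0.5,-3.3,-40],[0.5,-3.3,-40],[0.5,-3.3,-40],[0.5,-3.3,-40],[0.5,-3.3,-40],[0.5,-3.3,-40]],"rotation":[[-55,0,0],[-55,0,0],[-55,0,0],[-55,0,0],[-55,0,0],[-55,0,0],[-55,0,0],[-55,0,0]],"claw":[1,1,1,1,1,1,1,1]}' 30
python3 - <<'E'
from h import *
o,t,R=cur(); print(t,R.round(3).tolist(),o["qpos"].round(2))
goal([.539,.3245,.27],Rdown(np.radians(86)))
E
```

```text
clock: 2.45
tcp_pos: [0.5292, 0.2589, 0.2727]
tool_rot: [0.597, 1.57, -0.284]
force: [-0.1, -0.7, -0.2]
width: 0.093
[0.52918164 0.25894542 0.2726962 ] [[0.0, 0.771, 0.636], [-0.0, 0.636, -0.771], [-1.0, 0.0, 0.0]] [-0.09  0.45 -0.66  1.83  0.32  0.97 -0.19]
off [ 0.27  4.93 -4.43] n 1.6 rot [-4.649e+01  2.000e-02 -0.000e+00]
```

```bash
python3 -m crank '{"offset":[[0.3,4.9,-4.4],[0.3,4.9,-4.4],[0.3,4.9,-4.4],[0.3,4.9,-4.4],[0.3,4.9,-4.4],[0.3,4.9,-4.4],[0.3,4.9,-4.4],[0.3,4.9,-4.4]],"rotation":[[-46.5,0,0],[-46.5,0,0],[-46.5,0,0],[-46.5,0,0],[-46.5,0,0],[-46.5,0,0],[-46.5,0,0],[-46.5,0,0]],"claw":[1,1,1,1,1,1,1,1]}' 30
python3 - <<'E'
from h import *
import cv2
o,t,R=cur(); print(t,R.round(3).tolist(),o["qpos"].round(2))
c=read_camera("wrist");cv2.imwrite("pics/w1.png",c["color"][:,:,::-1])
Tc=np.array(c["T_tool_cam"]);Rw=R@Tc[:3,:3];tw=R@Tc[:3,3]+t
c["R"]=Rw.T;c["t"]=-Rw.T@tw
print("probe top expected",proj(c,[[.539,.3245,.132],[.539,.3245,.0985]]))
goal([.539,.3245,.097],Rdown(np.radians(86)))
E
```

```text
clock: 3.12
tcp_pos: [0.5393, 0.3219, 0.2693]
tool_rot: [-2.892, 1.57, -2.966]
force: [0.7, 0.0, -0.3]
width: 0.0926
[0.53933874 0.32190295 0.26927494] [[-0.001, 0.073, 0.997], [-0.0, 0.997, -0.073], [-1.0, -0.0, -0.001]] [-0.07  0.55 -0.86  1.74  0.47  1.07  0.41]
probe top expected [[325.25059975 223.08283938]
 [324.89302286 214.02934729]]
off [17.24  0.25 -0.03] n 4.1 rot [-0.44 -0.03  0.  ]
```

View pics/w1.png

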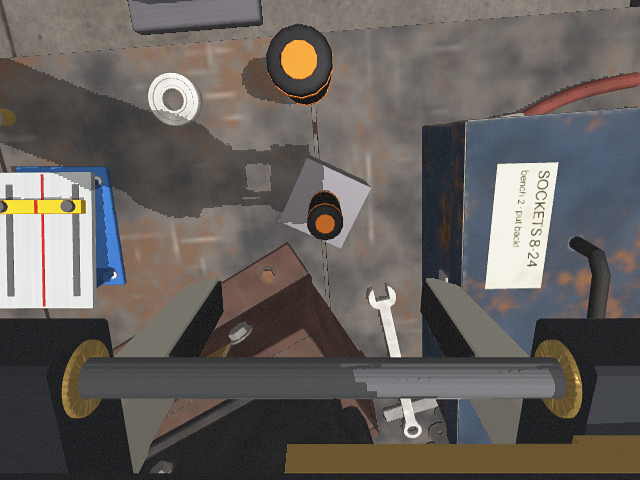

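The wrist view shows the probe top at (325,223), which matches the prediction of (325,223). Descending.

```bash
python3 -m crank '{"offset":[[4,0.25,0],[8,0.25,0],[11,0.25,0],[13.5,0.25,0],[15.5,0.25,0],[16.7,0.25,0],[17.2,0.25,0],[17.2,0.25,0]],"rotation":[[0,0,0],[0,0,0],[0,0,0],[0,0,0],[0,0,0],[0,0,0],[0,0,0],[0,0,0]],"claw":[1,1,1,0.8,0.8,0.7,0.7,0.6]}' 60
python3 - <<'E'
from h import *
goal([.539,.3245,.097],Rdown(np.radians(86)))
E
```

```text
clock: 3.83
tcp_pos: [0.5389, 0.3249, 0.0971]
tool_rot: [-2.383, 1.57, -2.459]
force: [0.1, -0.4, -0.1]
width: 0.0645
off [ 0.01 -0.04  0.02] n 0.0 rot [-0.38 -0.05  0.04]
```

```bash
python3 -m crank '{"offset":[[0,0,0],[0,0,0],[0,0,0],[0,0,0],[0,0,0],[0,0,0],[0,0,0],[0,0,0]],"rotation":[[0,0,0],[0,0,0],[0,0,0],[0,0,0],[0,0,0],[0,0,0],[0,0,0],[0,0,0]],"claw":[0.45,0.4,0.35,0.3,0.2,0.1,0,0]}' 60; python3 -c "
from h import *
print(cur())"
```

```text
clock: 4.5
tcp_pos: [0.5393, 0.3251, 0.0982]
tool_rot: [0.181, 1.57, 0.105]
force: [-1.1, -1.7, 5.5]
width: 0.0293
({'clock': 4.5, 'qpos': array([-0.17794654,  0.73147142, -0.71336695,  1.89231535,  0.67562618,
        0.77477698,  0.22531035]), 'qvel': array([-0.00021309, -0.0008544 ,  0.00034551, -0.00094034, -0.0016356 ,
        0.00058059, -0.00026522]), 'tau': array([-6.14215471e-01, -6.86386657e+01, -1.11415207e+01, -1.61637121e+01,
       -7.70426332e-02, -3.95129174e-01, -2.58625696e-04]), 'tcp_pos': array([0.53927629, 0.32512058, 0.09822959]), 'tool_rot': array([0.1806496 , 1.57007941, 0.10509826]), 'force': array([-1.10985454, -1.691147  ,  5.54663384]), 'moment': array([-0.22000538, -0.06824345,  0.02863569]), 'width': 0.029339223014116254}, array([0.53927629, 0.32512058, 0.09822959]), array([[ 7.12958947e-04,  7.54794456e-02,  9.97147103e-01],
       [ 7.52078537e-05,  9.97147350e-01, -7.54795180e-02],
       [-9.99999743e-01,  1.28807091e-04,  7.05248477e-04]]))
```

```bash
python3 -m crank '{"offset":[[-1,0,0],[-2.5,0,0],[-5,0,0],[-7.5,0,0],[-10,0,0],[-12.5,0,0],[-14.5,0,0],[-15,0,0]],"rotation":[[0,0,0],[0,0,0],[0,0,0],[0,0,0],[0,0,0],[0,0,0],[0,0,0],[0,0,0]],"claw":[0,0,0,0,0,0,0,0]}' 60
cat >> h.py <<'E'
PP=np.array([.5552,.0338,.0520]); PY=-.0657; XB=-.0274   # plate pose, bar upper side
def Rtool():  # tool x=-n, tool y=+plate y
    Rp=Rplate(PY); return np.c_[-Rp[:,2],Rp[:,1],np.cross(-Rp[:,2],Rp[:,1])]
D=.096 # TCP to probe origin along tool x
def tcp_for(x,h,y=0): # probe origin at plate coords x,y,h
    return PP+Rplate(PY)@np.array([x,y,h])+Rplate(PY)[:,2]*D
E
python3 - <<'E'
from h import *
o,t,R=cur();print(o["force"],o["width"],o["qpos"].round(2))
goal(tcp_for(.025,.06),Rtool())
print(tcp_for(.025,.06))
E
```

```text
clock: 5.17
tcp_pos: [0.5395, 0.3264, 0.2522]
tool_rot: [0.728, 1.566, 0.653]
force: [-0.2, 0.9, -1.6]
width: 0.0295
[-0.20439123  0.91315381 -1.60262931] 0.0295088510245784 [-0.09  0.57 -0.84  1.76  0.49  1.03  0.38]
off [  4.21 -29.09   2.12] n 7.1 rot [ -0.56 -14.79  -0.12]
[0.53900739 0.03486539 0.20915491]
```

```bash
python3 -m crank '{"offset":[[0,-4,0.2],[0,-8,0.5],[0,-12,1],[0,-16,1.5],[1.5,-20,1.8],[3,-24,2.1],[4,-28,2.1],[4.2,-29.1,2.1]],"rotation":[[0,0,0],[0,-2,0],[0,-5,0],[0,-8,0],[-0.2,-11,0],[-0.4,-14.8,0],[-0.5,-14.8,0],[-0.6,-14.8,-0.1]],"claw":[0,0,0,0,0,0,0,0]}' 60
python3 - <<'E'
from h import *
import cv2
o,t,R=cur();print(t,o["force"],o["width"],o["qpos"].round(2))
goal(tcp_for(.025,.06),Rtool())
f=lambda im,x,y,w,h,k:cv2.resize(im[y:y+h,x:x+w],None,fx=k,fy=k,interpolation=cv2.INTER_CUBIC)
c=read_camera("side");b=c["color"][:,:,::-1].copy();cv2.imwrite("pics/s2.png",b)
w=read_camera("wrist");wi=w["color"][:,:,::-1];cv2.imwrite("pics/w2.png",wi)
cv2.imwrite("pics/c3.png",np.hstack([f(b,265,120,100,150,4),cv2.resize(wi,(400,300))[:,:] if 0 else cv2.copyMakeBorder(cv2.resize(wi,(400,300)),0,300,0,0,cv2.BORDER_CONSTANT)]))
for X in ("o",R[:,0]*D+t),("top",R[:,0]*(D-.13)+t): print(X[0],proj(c,[X[1]]))
E
```

```text
clock: 5.83
tcp_pos: [0.5344, 0.0265, 0.2034]
tool_rot: [-0.034, 1.317, -0.103]
force: [-0.3, -0.5, -2.4]
width: 0.0294
[0.53444439 0.02647515 0.20340185] [-0.27699928 -0.51274626 -2.41051465] 0.029387227162450805 [ 0.35  0.39 -0.73  2.2   0.77  0.53  0.54]
off [-0.46  0.86  0.53] n 0.3 rot [-0.11 -0.48  0.53]
o [[319.01000688 201.02713935]]
top [[335.40737401 168.91011668]]
```

View pics/c3.png

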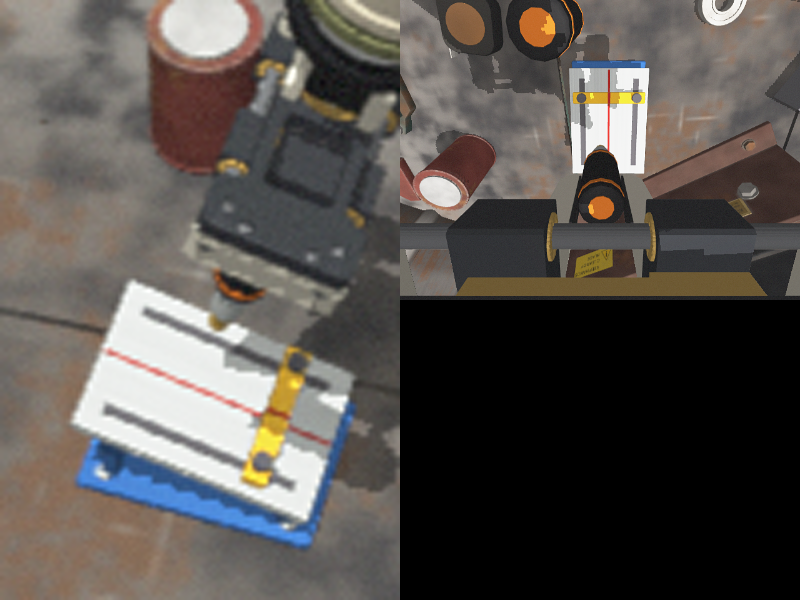

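Run:
```python
from h import *
goal(tcp_for(.015,.012),Rtool())
```

```text
off [ 4.42  0.56 -0.66] n 1.1 rot [-0.16 -0.36  0.35]
```

```bash
python3 -m crank '{"offset":[[0.8,0.3,-0.2],[1.6,0.6,-0.4],[2.4,0.6,-0.6],[3,0.6,-0.6],[3.6,0.6,-0.6],[4,0.6,-0.6],[4.2,0.6,-0.6],[4.2,0.6,-0.6]],"rotation":[[0,0,0],[0,-0.3,0.3],[0,-0.3,0.3],[-0.1,-0.3,0.3],[-0.1,-0.3,0.3],[-0.1,-0.3,0.3],[-0.1,-0.3,0.3],[-0.1,-0.3,0.3]],"claw":[0,0,0,0,0,0,0,0]}' 60
python3 - <<'E'
from h import *
import cv2
f=lambda im,x,y,w,h,k:cv2.resize(im[y:y+h,x:x+w],None,fx=k,fy=k,interpolation=cv2.INTER_CUBIC)
c=read_camera("side");b=c["color"][:,:,::-1].copy()
for i in range(4):
  w=read_camera("wrist");o,t,R=cur();print(t,o["force"].round(2),o["moment"].round(3))
goal(tcp_for(.015,.012),Rtool())
wi=w["color"][:,:,::-1]
cv2.imwrite("pics/c4.png",np.hstack([f(b,280,170,80,100,5),f(wi,250,120,100,125,4)]))
Rp=Rplate(PY);ow=t+R[:,0]*D;print("plate coords of origin",(Rp.T@(ow-PP)*1e3).round(1),proj(c,[ow]))
Tc=np.array(w["T_tool_cam"]);Rw=R@Tc[:3,:3];tw=R@Tc[:3,3]+t
w["R"]=Rw.T;w["t"]=-Rw.T@tw
print("wrist: origin, line far/near, bar",proj(w,[ow,PP+Rp@[.07,0,0],PP+Rp@[-.07,0,0],PP+Rp@[XB,0,.009],PP+Rp@[XB,.045,.009],PP+Rp@[XB,-.045,.009]]).round(1).tolist())
E
```

```text
clock: 6.6
tcp_pos: [0.5435, 0.0392, 0.1632]
tool_rot: [0.006, 1.308, -0.056]
force: [0.7, -0.9, -1.8]
width: 0.0291
[0.54345532 0.03904257 0.16367852] [-0.13 -0.14 -1.71] [ 0.057  0.208 -0.   ]
[0.54347678 0.03896443 0.16378531] [ 0.15 -0.56 -1.79] [ 0.086  0.222 -0.056]
[0.54345416 0.03885275 0.16382394] [-0.16  0.03 -1.48] [0.089 0.223 0.003]
[0.54343625 0.03881606 0.16384089] [ 0.19 -0.28 -1.89] [ 0.139  0.218 -0.024]
off [ 0.31 -0.42 -0.23] n 0.1 rot [ 0.16  0.12 -0.14]
plate coords of origin [17.5  4.5 15.2] [[313.04962143 215.04970175]]
wrist: origin, line far/near, bar [[322.1, 238.1], [316.1, 297.3], [315.9, 108.3], [315.8, 173.0], [381.2, 173.1], [250.4, 172.8]]
```

View pics/c4.png

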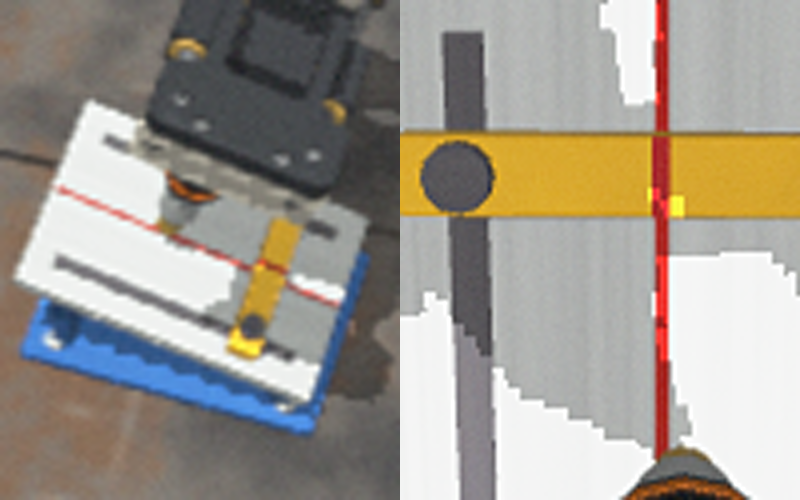

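```bash
python3 -m crank '{"offset":[[0.2,-0.2,0],[0.4,-0.4,0],[0.6,-0.4,0],[0.8,-0.4,0],[1,-0.4,0],[1,-0.4,0],[1,-0.4,0],[1,-0.4,0]],"rotation":[[0,0,0],[0.1,0.1,-0.1],[0.15,0.12,-0.14],[0.15,0.12,-0.14],[0.15,0.12,-0.14],[0.15,0.12,-0.14],[0.15,0.12,-0.14],[0.15,0.12,-0.14]],"claw":[0,0,0,0,0,0,0,0]}' 60
cat >> h.py <<'E'
def status(img=None):
    import cv2
    F=[];M=[]
    for i in range(4):
        w=read_camera("wrist");o,t,R=cur();F.append(o["force"]);M.append(o["moment"])
    Rp=Rplate(PY);ow=t+R[:,0]*D
    print("clk",o["clock"],"F plate",(Rp.T@np.mean(F,0)).round(2),"M",np.mean(M,0).round(3),"w",o["width"].round(4))
    print("origin plate mm",(Rp.T@(ow-PP)*1e3).round(2),"rot err",np.degrees(Rn.from_matrix(R.T@Rtool()).as_rotvec()).round(2))
    Tc=np.array(w["T_tool_cam"]);Rw=R@Tc[:3,:3];tw=R@Tc[:3,3]+t
    w["R"]=Rw.T;w["t"]=-Rw.T@tw
    if img:
        print("wrist: origin, line, bar",proj(w,[ow,PP+Rp@[.03,0,0],PP+Rp@[XB,0,.009]]).round(1).tolist())
        c=read_camera("side");f=lambda im,x,y,ww,h,k:cv2.resize(im[y:y+h,x:x+ww],None,fx=k,fy=k,interpolation=cv2.INTER_CUBIC)
        cv2.imwrite(img,np.hstack([f(c["color"][:,:,::-1],280,190,80,100,5),f(w["color"][:,:,::-1],270,130,100,125,4)]))
        print("side origin",proj(c,[ow]))
E
python3 -c "
from h import *
status('pics/c5.png')"
```

```text
clock: 7.52
tcp_pos: [0.5456, 0.0349, 0.1538]
tool_rot: [-0.0, 1.31, -0.066]
force: [-0.2, 0.7, -1.9]
width: 0.0292Traceback (most recent call last):
  File "<string>", line 3, in <module>
    status('pics/c5.png')
    ~~~~~~^^^^^^^^^^^^^^^
  File "h.py", line 30, in status
    print("clk",o["clock"],"F plate",(Rp.T@np.mean(F,0)).round(2),"M",np.mean(M,0).round(3),"w",o["width"].round(4))
                                                                                                ^^^^^^^^^^^^^^^^
AttributeError: 'float' object has no attribute 'round'
```

```bash
sed -i 's/o\["width"\].round(4)/round(o["width"],4)/' h.py
python3 -c "
from h import *
status('pics/c5.png')"
```

```text
clk 7.9167 F plate [-0.38 -0.4  -2.08] M [0.075 0.227 0.023] w 0.029
origin plate mm [17.11  0.25  4.89] rot err [ 0.02 -0.02  0.  ]
wrist: origin, line, bar [[322.1, 238.1], [321.8, 253.3], [321.8, 175.4]]
side origin [[312.66345837 215.69749875]]
```

View pics/c5.png

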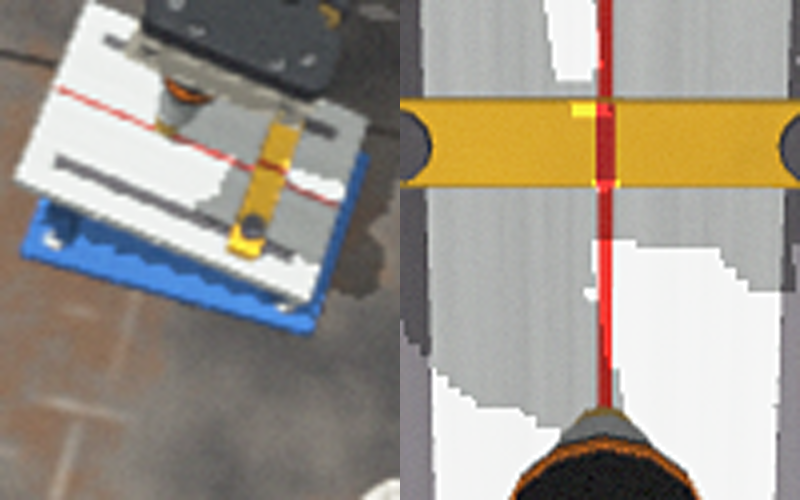

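The foot (crop col 604) sits on the red line (605), and the bar edge is within about 1 px of its predicted row. Lowering gently.

```bash
python3 -m crank '{"offset":[[0.15,0,0],[0.3,0,0],[0.4,0,0],[0.45,0,0],[0.5,0,0],[0.55,0,0],[0.6,0,0],[0.6,0,0]],"rotation":[[0,0,0],[0,0,0],[0,0,0],[0,0,0],[0,0,0],[0,0,0],[0,0,0],[0,0,0]],"claw":[0,0,0,0,0,0,0,0]}' 60
python3 -c "
from h import *
status()"
```

```text
clock: 8.63
tcp_pos: [0.5473, 0.0346, 0.1481]
tool_rot: [-0.001, 1.309, -0.066]
force: [-0.5, 0.1, 2.3]
width: 0.0295
clk 8.8333 F plate [-0.   -0.67  2.91] M [-0.094  0.194 -0.032] w 0.0291
origin plate mm [17.18  0.3  -1.06] rot err [ 0.02 -0.01  0.  ]
```

```bash
python3 -m crank '{"offset":[[-0.05,0,0],[-0.1,0,0],[-0.1,0,0],[-0.1,0,0]],"rotation":[[0,0,0],[0,0,0],[0,0,0],[0,0,0]],"claw":[0,0,0,0]}' 60
python3 -c "
from h import *
status()"
```

```text
clock: 9.17
tcp_pos: [0.547, 0.0346, 0.1491]
tool_rot: [-0.001, 1.309, -0.066]
force: [-1.2, -0.1, 1.8]
width: 0.0294
clk 9.3667 F plate [ 0.29 -0.38  2.13] M [-0.049  0.108 -0.027] w 0.029
origin plate mm [17.11  0.3  -0.14] rot err [ 0.02 -0.02  0.  ]
```

```bash
python3 -m crank '{"offset":[[0,0,-0.05],[0,0,-0.15],[0,0,-0.25],[0,0,-0.35],[0,0,-0.45],[0,0,-0.55],[0,0,-0.65],[0,0,-0.75]],"rotation":[[0,0,0],[0,0,0],[0,0,0],[0,0,0],[0,0,0],[0,0,0],[0,0,0],[0,0,0]],"claw":[0,0,0,0,0,0,0,0]}' 60
python3 -c "
from h import *
status()"
```

```text
clock: 10.03
tcp_pos: [0.5397, 0.0352, 0.1471]
tool_rot: [-0.0, 1.309, -0.065]
force: [1.7, -0.3, 2.5]
width: 0.0293
clk 10.2333 F plate [0.59 0.22 2.34] M [ 0.16  -0.234  0.037] w 0.0287
origin plate mm [ 9.29  0.28 -0.17] rot err [ 0.03 -0.05  0.01]
```

```bash
python3 -m crank '{"offset":[[0,0,-0.1],[0,0,-0.2],[0,0,-0.3],[0,0,-0.4],[0,0,-0.5],[0,0,-0.6],[0,0,-0.7],[0,0,-0.8]],"rotation":[[0,0,0],[0,0,0],[0,0,0],[0,0,0],[0,0,0],[0,0,0],[0,0,0],[0,0,0]],"claw":[0,0,0,0,0,0,0,0]}' 60
python3 -c "
from h import *
status()"
```

```text
clock: 10.9
tcp_pos: [0.5319, 0.0356, 0.145]
tool_rot: [-0.001, 1.309, -0.066]
force: [2.6, 0.6, 2.6]
width: 0.0293
clk 11.1 F plate [0.88 0.43 2.08] M [ 0.104 -0.173  0.017] w 0.0294
origin plate mm [ 1.2   0.22 -0.17] rot err [ 0.03 -0.05  0.01]
```

```bash
python3 -m crank '{"offset":[[0,0,-0.1],[0,0,-0.2],[0,0,-0.3],[0,0,-0.4],[0,0,-0.5],[0,0,-0.6],[0,0,-0.7],[0,0,-0.8]],"rotation":[[0,0,0],[0,0,0],[0,0,0],[0,0,0],[0,0,0],[0,0,0],[0,0,0],[0,0,0]],"claw":[0,0,0,0,0,0,0,0]}' 60
python3 -c "
from h import *
status()"
```

```text
clock: 11.77
tcp_pos: [0.5242, 0.0361, 0.143]
tool_rot: [-0.001, 1.309, -0.066]
force: [0.3, 0.2, 2.9]
width: 0.0296
clk 11.9667 F plate [0.88 0.4  2.04] M [ 0.094 -0.21   0.02 ] w 0.0293
origin plate mm [-6.75  0.28 -0.14] rot err [ 0.03 -0.05  0.01]
```

```bash
python3 -m crank '{"offset":[[0,0,-0.1],[0,0,-0.2],[0,0,-0.3],[0,0,-0.4],[0,0,-0.5],[0,0,-0.6],[0,0,-0.65],[0,0,-0.7]],"rotation":[[0,0,0],[0,0,0],[0,0,0],[0,0,0],[0,0,0],[0,0,0],[0,0,0],[0,0,0]],"claw":[0,0,0,0,0,0,0,0]}' 60
python3 -c "
from h import *
status('pics/c6.png')"
```

```text
clock: 12.63
tcp_pos: [0.5174, 0.0366, 0.1411]
tool_rot: [-0.001, 1.309, -0.066]
force: [0.6, 0.6, 1.8]
width: 0.0295
clk 12.8333 F plate [ 1.1  -0.11  2.18] M [ 0.063 -0.344  0.01 ] w 0.0289
origin plate mm [-13.52   0.25  -0.13] rot err [ 0.02 -0.03  0.01]
wrist: origin, line, bar [[322.1, 238.1], [321.7, 295.0], [321.8, 222.1]]
side origin [[324.70073078 221.98152017]]
```

View pics/c6.png

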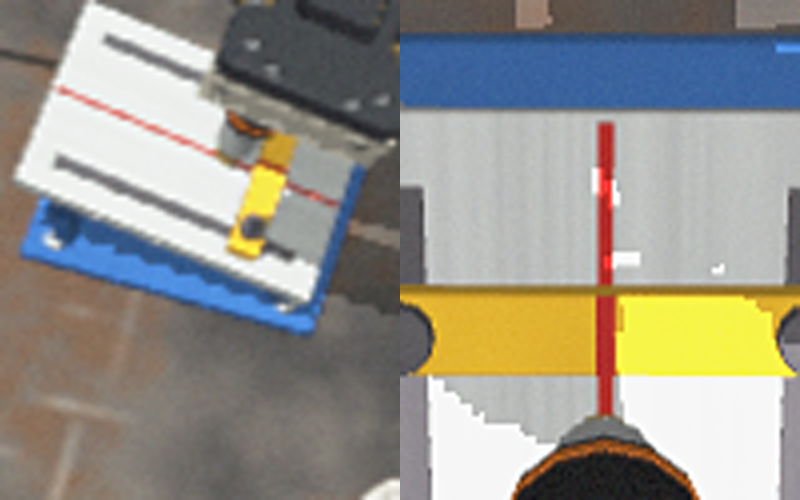

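The foot is on the line (crop col 605) with a few mm left to the bar. Now creeping towards it.

```bash
python3 -m crank '{"offset":[[0,0,-0.05],[0,0,-0.1],[0,0,-0.15],[0,0,-0.2],[0,0,-0.25],[0,0,-0.3],[0,0,-0.35],[0,0,-0.4]],"rotation":[[0,0,0],[0,0,0],[0,0,0],[0,0,0],[0,0,0],[0,0,0],[0,0,0],[0,0,0]],"claw":[0,0,0,0,0,0,0,0]}' 60
python3 -c "
from h import *
status()"
```

```text
clock: 13.55
tcp_pos: [0.5137, 0.0368, 0.1401]
tool_rot: [-0.001, 1.309, -0.066]
force: [0.4, -0.2, 2.5]
width: 0.0293
clk 13.75 F plate [1.02 0.22 2.28] M [ 0.077 -0.31   0.011] w 0.0295
origin plate mm [-17.61   0.28  -0.14] rot err [ 0.03 -0.04  0.  ]
```

```bash
python3 -m crank '{"offset":[[0,0,-0.03],[0,0,-0.06],[0,0,-0.09],[0,0,-0.12]],"rotation":[[0,0,0],[0,0,0],[0,0,0],[0,0,0]],"claw":[0,0,0,0]}' 60
python3 -c "
from h import *
status()"
```

```text
clock: 14.08
tcp_pos: [0.5126, 0.0369, 0.1398]
tool_rot: [-0.0, 1.309, -0.066]
force: [1.3, -0.1, 2.6]
width: 0.0293
clk 14.2833 F plate [ 1.35 -0.04  2.67] M [ 0.023 -0.425 -0.015] w 0.0293
origin plate mm [-18.66   0.23  -0.12] rot err [ 0.03 -0.03  0.01]
```

```bash
python3 -m crank '{"offset":[[0,0,-0.02],[0,0,-0.04],[0,0,-0.06],[0,0,-0.06]],"rotation":[[0,0,0],[0,0,0],[0,0,0],[0,0,0]],"claw":[0,0,0,0]}' 60
python3 -c "
from h import *
status()"
```

```text
clock: 14.62
tcp_pos: [0.512, 0.0369, 0.1397]
tool_rot: [-0.001, 1.309, -0.066]
force: [1.3, 0.2, 2.2]
width: 0.0293
clk 14.8167 F plate [1.26 0.24 2.4 ] M [ 0.035 -0.459  0.021] w 0.029
origin plate mm [-19.22   0.27  -0.11] rot err [ 0.02 -0.02  0.  ]
```

```bash
python3 -m crank '{"offset":[[0,0,-0.02],[0,0,-0.04],[0,0,-0.06],[0,0,-0.06]],"rotation":[[0,0,0],[0,0,0],[0,0,0],[0,0,0]],"claw":[0,0,0,0]}' 60
python3 -c "
from h import *
status()"
```

```text
clock: 15.15
tcp_pos: [0.5113, 0.037, 0.1395]
tool_rot: [-0.001, 1.309, -0.066]
force: [1.9, -0.8, 2.3]
width: 0.0293
clk 15.35 F plate [0.92 0.   1.96] M [ 0.043 -0.35   0.005] w 0.0289
origin plate mm [-19.89   0.25  -0.11] rot err [ 0.02 -0.03  0.  ]
```

```bash
python3 -m crank '{"offset":[[0,0,-0.02],[0,0,-0.04],[0,0,-0.06],[0,0,-0.06]],"rotation":[[0,0,0],[0,0,0],[0,0,0],[0,0,0]],"claw":[0,0,0,0]}' 60
python3 -c "
from h import *
status()"
```

```text
clock: 15.68
tcp_pos: [0.5108, 0.037, 0.1394]
tool_rot: [-0.0, 1.309, -0.066]
force: [1.3, -0.5, 3.4]
width: 0.0293
clk 15.8833 F plate [1.78 0.03 2.29] M [ 0.032 -0.449 -0.014] w 0.0294
origin plate mm [-20.42   0.26  -0.11] rot err [ 0.02 -0.02  0.  ]
```

```bash
python3 -m crank '{"offset":[[0,0,-0.02],[0,0,-0.04],[0,0,-0.06],[0,0,-0.06]],"rotation":[[0,0,0],[0,0,0],[0,0,0],[0,0,0]],"claw":[0,0,0,0]}' 60
python3 -c "
from h import *
status()"
```

```text
clock: 16.22
tcp_pos: [0.5102, 0.037, 0.1392]
tool_rot: [-0.001, 1.309, -0.066]
force: [1.1, -0.6, 2.2]
width: 0.0294
clk 16.4167 F plate [1.64 0.19 2.13] M [ 0.042 -0.381  0.04 ] w 0.0294
origin plate mm [-21.06   0.29  -0.11] rot err [ 0.03 -0.03  0.  ]
```

```bash
python3 -m crank '{"offset":[[0,0,-0.02],[0,0,-0.04],[0,0,-0.05],[0,0,-0.05]],"rotation":[[0,0,0],[0,0,0],[0,0,0],[0,0,0]],"claw":[0,0,0,0]}' 60
python3 -c "
from h import *
status()"
```

```text
clock: 16.75
tcp_pos: [0.5099, 0.0371, 0.1391]
tool_rot: [-0.001, 1.309, -0.066]
force: [1.4, -0.4, 2.3]
width: 0.0294
clk 16.95 F plate [2.14 0.13 2.62] M [ 0.001 -0.588  0.001] w 0.0292
origin plate mm [-21.41   0.29  -0.1 ] rot err [ 0.02 -0.02  0.  ]
```

```bash
python3 -m crank '{"offset":[[0,0,-0.02],[0,0,-0.04],[0,0,-0.04],[0,0,-0.04]],"rotation":[[0,0,0],[0,0,0],[0,0,0],[0,0,0]],"claw":[0,0,0,0]}' 60
python3 -c "
from h import *
status()"
```

```text
clock: 17.28
tcp_pos: [0.5096, 0.0371, 0.1391]
tool_rot: [-0.001, 1.309, -0.066]
force: [2.2, 0.2, 2.9]
width: 0.0294
clk 17.4833 F plate [ 3.06 -0.22  2.26] M [-0.052 -0.953  0.016] w 0.0291
origin plate mm [-21.73   0.29  -0.08] rot err [ 0.03 -0.01  0.  ]
```

```bash
python3 -m crank '{"offset":[[0,0,-0.01],[0,0,-0.03],[0,0,-0.03],[0,0,-0.03],[0,0,-0.03],[0,0,-0.03]],"rotation":[[0,0,0],[0,0,0],[0,0,0],[0,0,0],[0,0,0],[0,0,0]],"claw":[0,0,0,0,0,0]}' 60
python3 -c "
from h import *
status('pics/c7.png');status()"
```

```text
clock: 17.98
tcp_pos: [0.5092, 0.0371, 0.1389]
tool_rot: [-0.0, 1.309, -0.065]
force: [3.0, -0.7, 3.0]
width: 0.0296
clk 18.1833 F plate [ 4.22 -0.89  2.19] M [-0.121 -1.317 -0.027] w 0.0292
origin plate mm [-22.09   0.28  -0.1 ] rot err [ 0.02 -0.02  0.  ]
wrist: origin, line, bar [[322.1, 238.1], [321.7, 305.6], [321.7, 234.4]]
side origin [[328.21002655 223.45307471]]
clk 18.4333 F plate [ 4.88 -0.58  2.19] M [-0.151 -1.388 -0.014] w 0.0294
origin plate mm [-22.13   0.29  -0.1 ] rot err [ 0.02 -0.02  0.  ]
```

View pics/c7.png

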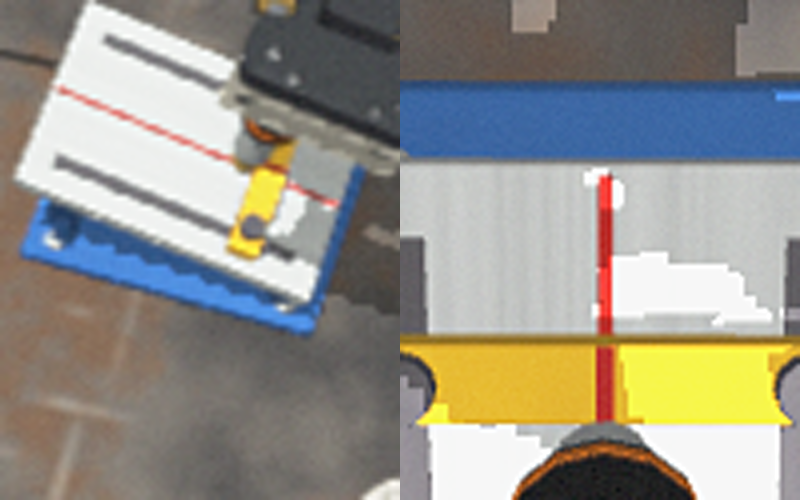

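```bash
python3 -m crank '{"offset":[[0,0,0.01],[0,0,0.01],[0,0,0.01],[0,0,0.01]],"rotation":[[0,0,0],[0,0,0],[0,0,0],[0,0,0]],"claw":[0,0,0,0]}' 60
python3 -c "
from h import *
status();status()"
```

```text
clock: 18.77
tcp_pos: [0.5092, 0.0371, 0.1389]
tool_rot: [-0.0, 1.309, -0.066]
force: [3.8, 0.4, 3.1]
width: 0.0291
clk 18.9667 F plate [ 4.51 -0.96  2.23] M [-0.119 -1.353 -0.037] w 0.0293
origin plate mm [-22.1    0.33  -0.11] rot err [ 0.02 -0.02 -0.  ]
clk 19.1667 F plate [ 3.94 -0.24  2.29] M [-0.077 -1.369 -0.009] w 0.0293
origin plate mm [-22.11   0.3   -0.12] rot err [ 0.02 -0.02 -0.  ]
```

Steady: about 4 N against the stop and 4.3 N along the axis. Handing in.

```bash
python3 -c "
from station import ticket
print(ticket.hand_in())"
```

```text
the job is handed in; nothing more can be done
None
```

I took the probe out of its holder and held it square to the plate. I set its foot on the red line about 44 mm above the stop bar, slid it down at roughly 10 mm/s, then crept into the stop. I handed in at about 19 s with the foot still held there; no verdict was reported.

**Last checks before hand-in:**
- **Square to the plate:** the tool was within 0.05° of my fitted plate pose. This is the tool's angle; I didn't measure any tilt of the probe in the grip.
- **Spring foot:** the force along the axis was about 4.3 N above the free-hanging reading, which means about 3.9 mm pressed in.
- **Against the stop:** the force along the line was about 4 N, including about 1 N of sliding friction. A clear jump in moment also showed contact.
- **On the line:** within about 0.3 mm by calculation, and the wrist picture agreed.
- **Other objects:** I commanded no contact with anything else and no force reading suggested one, but I didn't take a final picture of the whole scene.

**Disagreements:**
- **Plate height:** the foot touched the plate about 3.5 mm sooner than my camera-fitted height predicted, so I set the spring depth from force.
- **Stop position:** the fitted position was about 0.5–1 mm off, so I found the stop by feel.
- **Push:** it came out slightly above the 3 N I aimed for, so I eased back 0.1 mm.

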